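Switch on the lathe at its isolator toggle

ROBOT

A 6-joint arm with a two-finger parallel gripper is mounted at the origin on the work surface. World frame = base frame: x ahead of the robot, y to its left, z up, the work surface at z = 0. Lengths are in mm, angles in rad, forces in N, time in s.
With the tool pointing down it reaches from about 425 to 950 mm from the base axis. Payload 3.5 kg.
Tool frame: the origin (TCP) lies on the centre line of the jaws, within the pads' length; the fingertips stand 11 mm ahead of it and the grasp point (between the pads) lies 8 mm behind it (robot.tip_extent is the distance from the TCP to the fingertips, in mm); z points along the fingers, y is the direction in which the jaws open and shut (so a half turn about z gives the same grasp; the last joint's range is limited). The gripper opens to 85 mm and grips with 20 to 120 N. Pads are 22 mm wide; open, the fingers measure 114 mm over their backs; the gripper's body (76 mm by 85 mm) begins 54 mm behind the grasp point. The pads swing forward as they close: fully open they stand 13 mm farther back than shut.
Start: joints at [-1.447, 0.286, 1.577, -0, 1.279, -0.15], TCP at [182.539, -649.835, 242.325] pointing down, gripper open.
Joint ranges: [-2.77, 2.77], [-0.9, 2.22], [0.21, 2.48], [-1.53, 4.67], [0.24, 2.81], [-2.84, 2.84]. Speed limits (rad/s): [2.79, 2.79, 3.14, 3.14, 3.14, 3.14].

INTERFACE

Orientations are given as a unit quaternion [x, y, z, w].
In Python, from plant import robot, vision gives the robot as it stands. The module is installed in compiled form; this text tells all that it offers.
- The arm moves only by the shell command python3 -m handwheel 'ROWS'. ROWS is JSON, a list of rows, each a list of 7 numbers: the closure, from 0 (fully open) to 1 (shut), then the shift along the world's x, y, z in m, then the turn, a rotation vector about the world's x, y, z in degrees. A call has 1 to 8 rows; each row is the pose to reach, as a shift and turn from the pose commanded when the call began; what a row does not reach only later rows make up. A row lasts 1/10 s, in which the tool goes at most 50 mm and 8.59 degrees, less where a joint would pass 70% of its speed; a pose out of reach is approached as far as the arm can. A call with a gripper value outside its range is refused whole. The fingers move at their own pace and stop on an object; the grip force is fixed at half the most. Time passes only in rows, so rows that repeat a pose let the fingers close. It gives the time, the measured TCP pose, the force and the opening at its end, in the units of the state.
- robot.read_state(): the state, without advancing time (a new reading comes with each control period).
- vision.get_image(name): name is "scene" or "top"; returns a dict with "image" (480x640x3 uint8, blue, green, red), "fx", "fy", "cx", "cy" (pixels), "eye" and "orientation" of the camera in the world. Camera axes: x right, y up, looking along -z (the intrinsics and any distortion apply to the point x, -y, -z); pixel columns grow to the right and rows downward; lengths in mm; the calibration is good to about 2 mm. A picture is of the moment at which its call begins. There is no depth.
- robot.close_job(): hands the job in, once; it reports no verdict.
Trained networks look in the newest picture that a camera, given by its name, has taken for a name from the list of things; names that differ only in an ending like _2 or _b are one class to them, and where a whole thing is asked for, a point or a joint stands for the part that bears it (a point fixed in the world has none). Each returns a list of dicts, best first, with "score" (0 to 1); they miss things now and then, are a little off and sometimes report something else, mostly with a low value. They report only what shows in the picture. A call takes as long as a camera call. They do not tell look-alikes from the thing itself.
- vision.trace(label, camera): "pixels" (480x640 bool, what is visible of it) and "extent" ([left, top, right, bottom] in pixels, round what is visible of it).
The state is a dict: "time": time; "joints": joint angles; "joint_vel": joint speeds; "joint_torque": joint torques, N m; "eef_pos": TCP position; "orientation": TCP orientation; "ft_force": force on the tool from outside, world axes, zero at the start; "torque": the same for the moment, N m; "grip_width": finger opening in mm.
Only numpy, scipy, OpenCV 4.12 (cv2) and the standard library are available. Lean on these libraries where they do the work, as an engineer would, in place of code of your own. Each camera call takes 0.05 s, during which the arm holds its last target.

TASK

Switch the wood lathe on: flip the long ball-ended toggle lever on the larger switch box over to its other side until it snaps across and stays there. Leave the short lamp toggle on the smaller box as it is, and leave the turned wooden blank standing where it is.

Things in the scene. Friction and masses are not known exactly. Their poses are not given: they have to be found in the camera images.
- isolator (a joint): Angle of the long lever: steel rod 10 mm thick, black ball 26 mm, 75 mm from pivot to ball centre. 0 = off (start), leaning 0.5 rad from upright to the box's -x; 0.5 = upright; 1.0 = on, leaning as far to its +x. A spring drives it away from upright: at the off stop about 5 N at the ball moves it, less nearer upright; past 0.5 it jumps to 1.0 by itself.
- isolator_box: Larger green switch box, fixed: 110 (x) x 80 (y) x 55 mm high, on the left or right. Origin: centre of its underside, on the bench, z up. Lever pivot 55 mm above the origin, axis along y. Ball centre in this frame, mm: off x -36, z 121; upright x 0, z 130; on x +36, z 121; y 0. Its +x points away from the robot, turned up to 0.8 rad either way; a low cable gland on that face.
- lamp_tip (a point): Tip of the short lamp toggle, to be left as it is: a bare steel stub 9 mm thick, 42 mm long, no ball, on the smaller green box (75 x 60 x 45 mm, fixed), its centre at least 0.3 m from the larger box's. The point is the centre of its rounded 12 mm end, 82 mm above the bench and 20 mm from over the box's centre. It snaps over too, more easily.
- blank: Loose turned piece of dark wood standing on end between the boxes: 48 mm thick, 110 mm high, with a narrower neck near the top. Origin: centre of its foot; z is its long axis, up.
Not all that is in view belongs to the job. What is shaped like the isolator_box but orange or red is not meant.

How it is judged (in metres and radians):
At the end, for the whole second after the job is handed in: The long lever rests on its on side (joint above 0.85 of 1.0 rad, still), the lamp toggle's end is within 12 mm of where it started, and the blank stands upright (within 10 degrees) within 25 mm of where it stood (value of joint isolator above 0.85 rad and velocity of joint isolator between -0.2 and 0.2 rad/s and distance of lamp_tip from where it was at the start of the episode below 0.012 m and angle between blank's own z axis and vertical below 0.17 rad and distance of blank from where it was at the start of the episode below 0.025 m); the robot touches nothing.
It fails at once if the lamp toggle is moved by more than 12 mm, even for a moment (distance of lamp_tip from where it was at the start of the episode above 0.012 m).
It fails at once if the blank is tipped by more than 20 degrees (angle between blank's own z axis and vertical above 0.35 rad).
It also fails if it takes over 29 s, if anything falls off the work surface, if the arm or the gripper's body presses on something with over 40 N, if the wrist force passes 120 N, or if a joint passes its speed limit or range.

## Working session

There is one attempt and no reset: what is moved stays moved. The work goes in short steps, Python scripts to look and compute and a shell command to move; the robot and the scene stay as the last step left them, time stands still between calls to the robot, and variables do not carry over. Pictures are saved under pics/ and viewed, and the job is handed in when it is done.

```bash
mkdir -p pics; ls; python3 - <<'E'
from plant import robot, vision
import cv2
for n in ("scene","top"):
    d=vision.get_image(n); cv2.imwrite(f"pics/{n}0.png",d["image"])
    print({k:v for k,v in d.items() if k!="image"})
    for l in ("isolator","isolator_box","lamp_tip","blank"):
        print(n,l,[(round(r["score"],2),r["extent"]) for r in vision.trace(l,n)])
s=robot.read_state(); print(s)
E
```

```text
pics
{'fx': 459.09428471085266, 'fy': 459.09428471085266, 'cx': 321.3188354404781, 'cy': 233.41540728119807, 'eye': array([1067.0221205 ,  302.10987016,  692.8988474 ]), 'orientation': array([0.1772092 , 0.32407382, 0.80362826, 0.46664192])}
scene isolator [(0.76, [170.5, 210.4, 188.7, 248.6]), (0.64, [256.4, 110.2, 275.4, 145.4]), (0.61, [258.4, 170.3, 277.3, 203.6])]
scene isolator_box [(0.79, [228.4, 108.6, 286.4, 178.2]), (0.69, [222.2, 166.8, 292.1, 241.1]), (0.6, [137.2, 212.2, 213.6, 293.6])]
scene lamp_tip [(0.74, [340.2, 176.5, 362.6, 233.7])]
scene blank [(0.92, [342.3, 180.6, 361.9, 237.1]), (0.45, [223.3, 166.4, 289.5, 242.3])]
{'fx': 525.7059543849982, 'fy': 525.7059543849982, 'cx': 316.53918746666045, 'cy': 245.58739895778496, 'eye': array([ 362.41123026,  -19.45882237, 1130.57310573]), 'orientation': array([ 0.06213154, -0.06977816, -0.6943899 ,  0.71350778])}
top isolator [(0.74, [435.6, 340.3, 451.8, 366.2]), (0.51, [365.7, 254.3, 381.5, 274.1]), (0.41, [400.0, 171.1, 413.8, 184.8])]
top isolator_box [(0.9, [408.0, 308.7, 468.9, 372.3]), (0.84, [349.2, 225.9, 410.2, 291.8]), (0.81, [379.8, 148.2, 439.8, 212.1])]
top lamp_tip [(0.6, [186.3, 239.2, 194.6, 248.9])]
top blank [(0.85, [285.6, 279.9, 310.0, 307.7])]
{'time': 0.5, 'joints': array([-1.44702624e+00,  2.86343321e-01,  1.57676774e+00, -9.84336955e-06,
        1.27854948e+00, -1.50019688e-01]), 'joint_vel': array([-0.00047089, -0.00012341,  0.00046709, -0.00184157,  0.00139694,
        0.0004005 ]), 'joint_torque': array([-5.16961900e-04, -4.05460882e+01, -2.92556280e+01, -2.03397385e-04,
        1.12003454e-03, -3.74742610e-07]), 'eef_pos': array([ 182.51753223, -649.82387143,  242.25921809]), 'orientation': array([ 9.90644325e-01,  1.36469119e-01, -4.26704512e-06, -3.40033619e-05]), 'ft_force': array([-0.13649886,  0.08352357,  0.58787153]), 'torque': array([ 0.00509724, -0.01155722, -0.02891898]), 'grip_width': 84.99173099873474}
```

View pics/scene0.png

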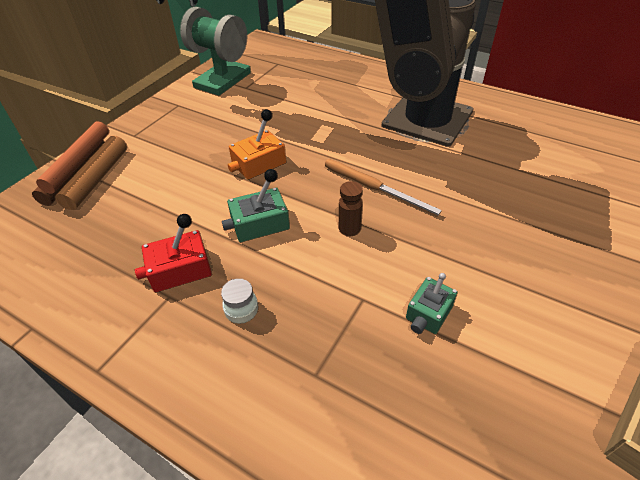

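View pics/top0.png

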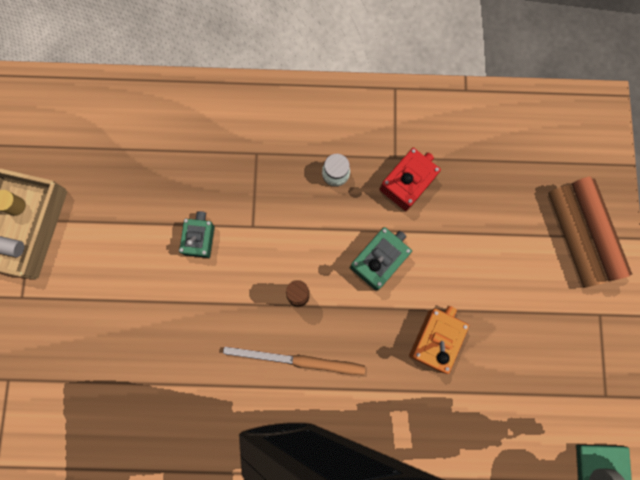

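Candidates for the lever box in the top picture are red (410,179), green (381,258) and orange (440,340). Only the green one fits, because it is green, larger than the lamp box at (197,237), and has a ball-ended lever. Next I measure it and enlarge a crop to confirm.

```bash
cat > h.py <<'E'
import numpy as np, cv2
from scipy.spatial.transform import Rotation as R
from plant import robot, vision
def ray(d,u,v):
    r=np.array([(u-d["cx"])/d["fx"],-(v-d["cy"])/d["fy"],-1.0]); return R.from_quat(d["orientation"]).apply(r)
def atz(d,u,v,z):
    r=ray(d,u,v); return d["eye"]+r*(z-d["eye"][2])/r[2]
def proj(d,p):
    c=R.from_quat(d["orientation"]).inv().apply(np.asarray(p,float)-d["eye"]); return d["cx"]+d["fx"]*c[0]/-c[2], d["cy"]-d["fy"]*c[1]/-c[2]
def tri(a,pa,b,pb):
    r1=ray(a,*pa);r2=ray(b,*pb);r1/=np.linalg.norm(r1);r2/=np.linalg.norm(r2)
    A=np.stack([r1,-r2],1);t=np.linalg.lstsq(A,b["eye"]-a["eye"],rcond=None)[0]
    p,q=a["eye"]+t[0]*r1,b["eye"]+t[1]*r2
    return (p+q)/2,np.linalg.norm(p-q)
E
python3 - <<'E'
from h import *
ds={n:vision.get_image(n) for n in("scene","top")}
s,t=ds["scene"],ds["top"]
def ball(d,x0,y0,x1,y1):
    g=d["image"][y0:y1,x0:x1].max(2); m=(g<45).astype(np.uint8)
    n,l,st,c=cv2.connectedComponentsWithStats(m); i=1+np.argmax(st[1:,4]); print(st[i],c[i]+[x0,y0]); return c[i]+[x0,y0]
bs=ball(s,258,165,282,188); bt=ball(t,362,252,388,275)
print("ball",tri(s,bs,t,bt))
for l in("isolator_box",):
  for r in vision.trace(l,"top"):
    e=r["extent"]
    if 340<e[0]<360:
        m=r["pixels"].astype(np.uint8)
        c=max(cv2.findContours(m,0,2)[0],key=cv2.contourArea); print(cv2.minAreaRect(c))
cv2.imwrite("pics/c1.png",np.hstack([cv2.resize(t["image"][215:305,335:425],(400,400),interpolation=2),cv2.resize(s["image"][160:250,215:305],(400,400),interpolation=2)]))
# blank, lamp
for l in("blank","lamp_tip"):
  for n in ds:
    print(l,n,[(r["score"],r["extent"]) for r in vision.trace(l,n)][:1])
print("blank top",atz(t,297.5,292,110),"foot?", "lamp",tri(s,(443,276),t,(190.5,244)))
E
```

```text
[  7   4  12  13 125] [270.488 175.16 ]
[  6   4  13  15 128] [374.28125 264.25   ]
ball (array([ 519.57501987, -141.18585799,  122.48847208]), np.float64(0.5545719328292703))
((382.4235534667969, 256.0058898925781), (38.17975997924805, 61.93364334106445), 40.60129165649414)
blank scene [(0.65, [340.5, 177.6, 364.4, 235.7])]
blank top [(0.67, [285.8, 282.7, 311.8, 305.5])]
lamp_tip scene []
lamp_tip top []
blank top [462.69672205   6.572972   110.        ] foot? lamp (array([557.01742686, 228.89098255,  78.76409916]), np.float64(2.472246746130548))
```

View pics/c1.png

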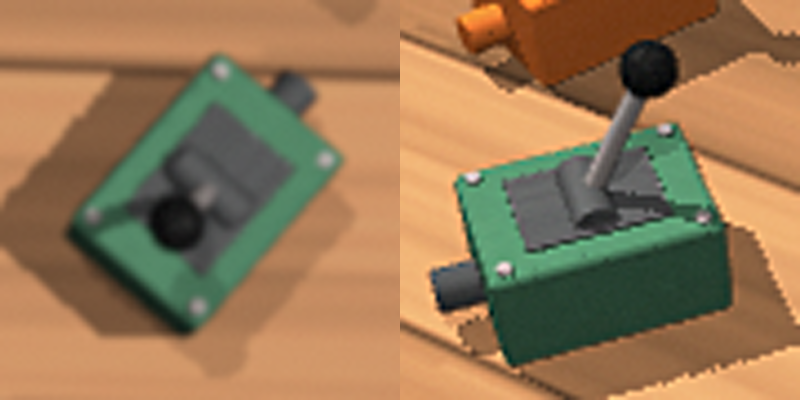

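The crop shows a green box with a black ball on a rod and the gland at its far end, so this is the one meant. Its ball is at z≈122, against 121 expected. I take the box's heading from the four lid screws.

```bash
python3 - <<'E'
from h import *
t=vision.get_image("top")
k=90/400
P=[atz(t,335+a*k,215+b*k,56)for a,b in((222,69),(325,158),(198,306),(93,215))]
P=np.array(P)
c=P.mean(0); ax=(P[0]+P[1])/2-(P[2]+P[3])/2; print("centre",c,"len",np.linalg.norm(ax),"wid",np.linalg.norm(P[0]-P[1]));a=np.arctan2(ax[1],ax[0]);print("yaw",a,np.degrees(a))
u=np.array([np.cos(a),np.sin(a)])
for x in(-36,36):print(x,c[:2]+u*x)
b=np.array([519.6,-141.2]);print("ball rel",(b-c[:2])@u,(b-c[:2])@[-u[1],u[0]])
for n,uv,z in(("orange ball",(442,357),121),("red ball",(407,178),121),("jar",(336,165),50)):print(n,atz(t,*uv,z))
E
```

```text
centre [ 545.59032042 -165.30477053   56.        ] len 92.95309308319428 wid 63.59668842329652
yaw -0.6969734362172277 -39.933636327977624
-36 [ 517.98593632 -142.19637425]
36 [ 573.19470452 -188.4131668 ]
ball rel -35.40192714527447 1.8000755735307827
orange ball [ 346.43558751 -269.90797843  121.        ]
red ball [ 696.61483379 -205.93657046  121.        ]
jar [744.72503655 -65.87922919  50.        ]
```

The sizes agree: screws 93 x 64 mm apart, ball at x −35.4 and y 1.8 in the box frame, and yaw −0.697. I'll push along (0.767, −0.642) with the fingers shut. First I move high, shutting the gripper and turning it 34° on the way, to a point behind the ball at about (477, −107).

```bash
python3 -m handwheel '[[1,0.018,0.034,0,0,0,4],[1,0.037,0.068,0,0,0,8],[1,0.055,0.102,0,0,0,12],[1,0.073,0.136,0,0,0,16],[1,0.092,0.17,0,0,0,20],[1,0.11,0.203,0,0,0,25],[1,0.128,0.237,0,0,0,30],[1,0.147,0.271,0,0,0,34]]'
```

```text
time: 1.7
eef_pos: [330.0, -377.5, 242.6]
orientation: [0.907, 0.421, 0.0, 0.0]
ft_force: [-0.8, -0.8, -0.9]
grip_width: 0.1
```

```bash
python3 -m handwheel '[[1,0.018,0.034,0,0,0,0],[1,0.037,0.068,0,0,0,0],[1,0.055,0.102,0,0,0,0],[1,0.073,0.136,0,0,0,0],[1,0.092,0.17,0,0,0,0],[1,0.11,0.203,0,0,0,0],[1,0.128,0.237,0,0,0,0],[1,0.147,0.271,0,0,0,0]]'
```

```text
time: 2.5
eef_pos: [477.1, -106.3, 242.7]
orientation: [0.907, 0.42, 0.0, 0.0]
ft_force: [-0.3, -1.0, 0.4]
grip_width: 0.2
```

```bash
python3 -m handwheel '[[1,0,0,-0.03,0,0,0],[1,0,0,-0.065,0,0,0],[1,0,0,-0.1,0,0,0],[1,0,0,-0.126,0,0,0],[1,0,0,-0.126,0,0,0]]'; python3 - <<'E'
from h import *
s=vision.get_image("scene");t=vision.get_image("top")
cv2.imwrite("pics/c2.png",np.hstack([cv2.resize(t["image"][200:320,320:440],(400,400)),cv2.resize(s["image"][120:270,210:360],(400,400))]))
E
```

```text
time: 3.0
eef_pos: [473.6, -106.4, 112.4]
orientation: [0.907, 0.42, -0.003, -0.003]
ft_force: [0.1, 1.0, 0.3]
grip_width: 0.2
```

View pics/c2.png

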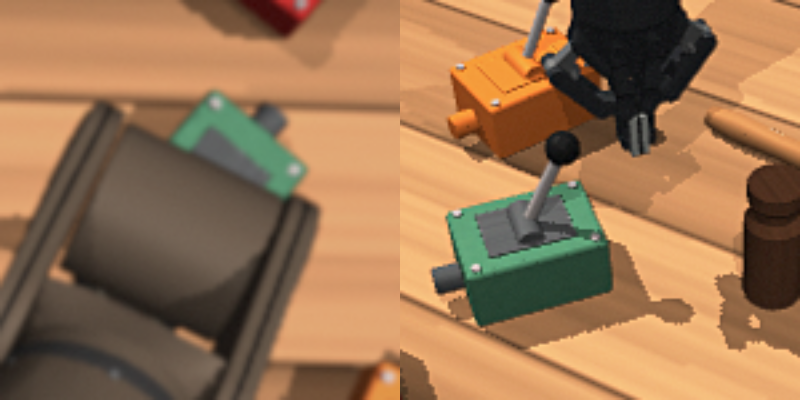

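The finger is behind the ball, but the splayed knuckles lie along the push direction and could come down on the ball. I'll turn 90° so they stand to the sides, and first check the range of the last joint.

```bash
python3 - <<'E'
from h import *
print(robot.read_state()["joints"].round(3))
E
python3 -m handwheel '[[1,0,0,0.004,0,0,8],[1,0,0,0.004,0,0,16]]';python3 - <<'E'
from h import *
print(robot.read_state()["joints"].round(3))
E
```

```text
[-0.431  0.02   2.125 -0.     0.997  0.273]
time: 3.3
eef_pos: [478.5, -108.8, 123.6]
orientation: [0.839, 0.545, 0.002, 0.002]
ft_force: [-0.0, 0.3, -0.8]
grip_width: -0.0
[-0.431  0.011  2.12   0.     1.005 -0.012]
```

```bash
python3 -m handwheel '[[1,0,0,0,0,0,8],[1,0,0,0,0,0,16],[1,0,0,0,0,0,24],[1,0,0,0,0,0,32],[1,0,0,0,0,0,40],[1,0,0,0,0,0,48],[1,0,0,0,0,0,56],[1,0,0,0,0,0,64]]'; python3 -m handwheel '[[1,0,0,0,0,0,8],[1,0,0,0,0,0,10],[1,0,0,0,0,0,10]]'
```

```text
time: 4.1
eef_pos: [478.3, -108.7, 123.3]
orientation: [0.423, 0.906, 0.0, 0.003]
ft_force: [-0.4, -0.0, 0.3]
grip_width: -0.1
time: 4.4
eef_pos: [478.2, -108.6, 123.0]
orientation: [0.345, 0.939, -0.0, 0.002]
ft_force: [0.2, -0.0, 0.2]
grip_width: -0.1
```

```bash
python3 -m handwheel '[[1,0.012,-0.010,-0.004,0,0,0],[1,0.023,-0.019,-0.004,0,0,0],[1,0.031,-0.026,-0.004,0,0,0],[1,0.038,-0.032,-0.004,0,0,0],[1,0.045,-0.038,-0.004,0,0,0],[1,0.051,-0.043,-0.004,0,0,0],[1,0.057,-0.048,-0.004,0,0,0],[1,0.061,-0.051,-0.004,0,0,0]]'; python3 - <<'E'
from h import *
s=vision.get_image("scene")
cv2.imwrite("pics/c3.png",cv2.resize(s["image"][120:270,210:360],(500,500)))
E
```

```text
time: 5.2
eef_pos: [538.5, -159.8, 116.9]
orientation: [0.345, 0.939, -0.0, 0.001]
ft_force: [0.4, -0.6, -0.2]
grip_width: 0.2
```

View pics/c3.png

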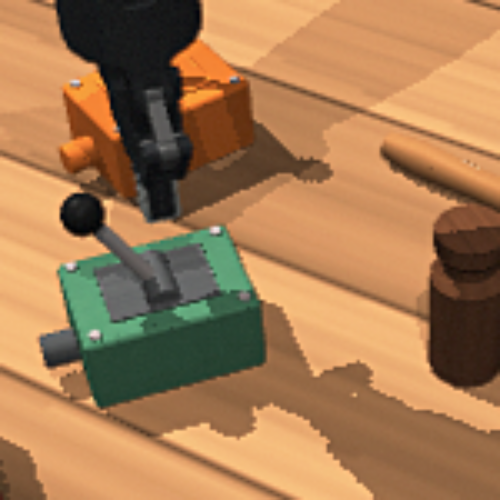

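The lever has snapped across: its ball now leans to the gland side at crop (83,213), free of the finger. I back off the way I came, then go up.

```bash
python3 -m handwheel '[[1,-0.015,0.013,0,0,0,0],[1,-0.035,0.03,0.005,0,0,0],[1,-0.055,0.046,0.02,0,0,0],[1,-0.06,0.05,0.05,0,0,0],[1,-0.06,0.05,0.09,0,0,0],[1,-0.06,0.05,0.13,0,0,0],[1,-0.06,0.05,0.15,0,0,0],[1,-0.06,0.05,0.15,0,0,0]]'; python3 - <<'E'
from h import *
s=vision.get_image("scene");t=vision.get_image("top")
cv2.imwrite("pics/s4.png",s["image"]);cv2.imwrite("pics/t4.png",t["image"])
# pixel difference at blank / lamp
for n,d in(("scene",s),("top",t)):
    o=cv2.imread(f"pics/{n}0.png")
    for k,(x0,y0,x1,y1) in {"scene":{"blank":(338,176,366,240),"lamp":(405,268,462,334)},"top":{"blank":(283,277,313,310),"lamp":(176,208,218,262)}}[n].items():
        print(n,k,cv2.absdiff(o,d["image"])[y0:y1,x0:x1].mean().round(2))
print("on ball expected px",proj(s,(573,-188,121)))
b=s["image"][185:240,215:265].max(2);m=(b<45).astype(np.uint8);n,l,st,c=cv2.connectedComponentsWithStats(m);i=1+np.argmax(st[1:,4]);print(c[i]+[215,185],st[i])
print(robot.read_state()["ft_force"])
E
```

```text
time: 6.05
eef_pos: [479.4, -109.7, 270.8]
orientation: [0.345, 0.939, -0.0, 0.004]
ft_force: [-0.7, -0.0, -0.1]
grip_width: 0.1
scene blank 5.4
scene lamp 17.64
top blank 13.99
top lamp 12.4
on ball expected px (np.float64(234.7608216309422), np.float64(183.851227296246))
[234.28571429 186.91071429] [13  0 13  6 56]
[-0.24773275  0.38503749 -1.16683131]
```

View pics/s4.png

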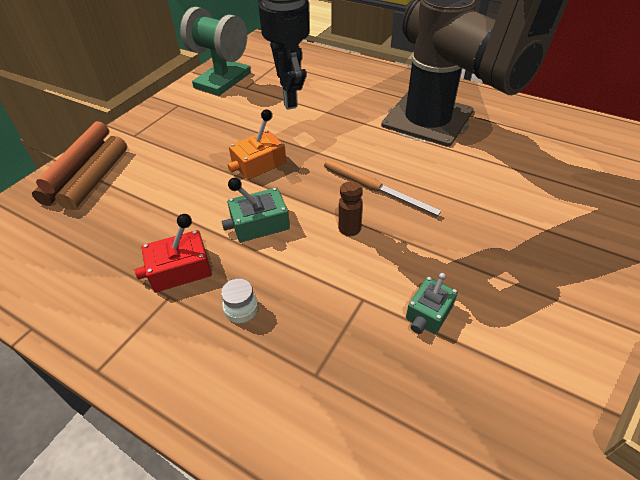

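The picture shows the green box's ball at (235,184), where the on position should project. The blank at (350,208) and the lamp toggle at (443,276) are where they were, and the arm is clear. The pixel differences there come from the arm's moved shadow.

```bash
python3 -c "
from plant import robot
print(robot.close_job())"
```

```text
the job is handed in; nothing more can be done
None
```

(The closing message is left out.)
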